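# Press a glued note pad in the desktop bar clamp, then release it

### The arm

A 6-joint arm with a two-finger parallel gripper is mounted at the origin on a cart in front of the work surface, level with it; the furniture and walls round the work are solid. World frame = base frame: x ahead of the robot, y to its left, z up, the work surface at z = 0. Lengths are in m, angles in rad, forces in N, time in s.
With the tool pointing down it reaches from about 0.35 to 0.925 m from the base axis. Payload 6.4 kg.
Tool frame: the origin (TCP) lies at the very end of the fingers, on their centre line; the grasp point (between the pads) lies 19 mm behind it; z points along the fingers, y is the direction in which the jaws open and shut (so a half turn about z gives the same grasp; the last joint's range is limited). The gripper opens to 85 mm and grips with 20 to 120 N. Pads are 22 mm wide; open, the fingers measure 114 mm over their backs; the gripper's body (76 mm by 85 mm) begins 54 mm behind the grasp point. The pads swing forward as they close: fully open they stand 13 mm farther back than shut.
Start: joints at [-1.331, 0.245, 1.558, -0, 1.339, -0.174], TCP at [0.261, -0.595, 0.231] pointing down, gripper open.
Joint ranges: [-3.13, 3.13], [-1.02, 2.26], [0.13, 2.54], [-0.95, 4.09], [0.21, 2.88], [-2.74, 2.74]. Speed limits (rad/s): [2.57, 2.57, 3.14, 3.14, 3.14, 3.14].

### API

Orientations are given as a 3x3 rotation matrix whose columns are the frame's x, y, z axes.
In Python, from cell import ctrl gives the robot as it stands. The module is installed in compiled form; this text tells all that it offers. Calls block until the motion is done:
- ctrl.move_ptp(position, orientation): joint-space move of the TCP to a pose.
- ctrl.movel(position, feed=0.15, ori=None, guard=None): straight line of the TCP; ori=None keeps the orientation; feed is the mean speed in m/s. With guard (N) it stops when the force on the tool has changed by that much, and returns True; else False.
- ctrl.move_j(angles): joint-space move.
- ctrl.command_gripper(opening, squeeze=None): finger opening in m; squeeze is the grip in N (None keeps the last); returns when the fingers have stopped.
- ctrl.sleep(seconds).
- ctrl.ik(position, orientation): joint angles nearest the present ones, or None.
- ctrl.read_camera(name): name is "scene" or "top" or "wrist"; returns the picture (400x640x3 uint8, red, green, blue); there is no depth.
- ctrl.calibration(name): a dict with "fx", "fy", "cx", "cy" (pixels), "dist_coeffs" ([k1, k2, p1, p2, k3] as OpenCV has them; the pictures are not rectified), "T" (4x4, takes a point from camera to world coordinates); the wrist camera has in their place "T_tool_cam" (4x4, takes a point from camera to tool coordinates, whose origin is the TCP and whose axes are the flange's). Camera axes: x right, y down, z forward; pixel columns grow to the right and rows downward; lengths in m; the calibration is good to about 2 mm. A picture is of the moment at which its call begins: read the wrist's pose just before it. calibration takes no time and is no camera call.
A pose or a line that the arm cannot do raises ctrl.MotionError and nothing moves.
- ctrl.finish_job(): hands the job in, once; it reports no verdict.
Readings, each from a call of its own:
- ctrl.get_time_s(): time.
- ctrl.get_joint_pos(): joint angles.
- ctrl.get_dq(): joint speeds.
- ctrl.get_joint_torque(): joint torques, N m.
- ctrl.get_position(): TCP position.
- ctrl.get_ee_rot(): TCP orientation.
- ctrl.get_ft_force(): force on the tool from outside, world axes, zero at the start.
- ctrl.get_moment(): the same for the moment, N m.
- ctrl.get_opening(): finger opening in m.
Only numpy, scipy, OpenCV 4.12 (cv2) and the standard library are available. Lean on these libraries where they do the work, as an engineer would, in place of code of your own. Each camera call takes 0.05 s, during which the arm holds its last target.

### The job

The freshly glued note pad stands on edge in the one-handed bar clamp on the desk. Squeeze the clamp's trigger towards its grip post, again and again, until the sprung jaw holds the pad tightly but gently against the fixed jaw (about 10 N, never over 20 N), then let the trigger go and leave the pad clamped like that for two seconds. Then press the release tab, no harder than needed, so that the jaw springs wide open and leaves the pad standing; work the clamp by trigger and tab only, touch neither pad nor jaw, and leave the other things on the desk alone.

Things in the scene. Friction and masses are not known exactly. Their poses are not given: they have to be found in the camera images.
- clamp: grey and aluminium bar clamp fixed to the desk, base 315 x 90 mm, 120 mm high. Origin on the desk below the fixed jaw's face; x from the fixed jaw to the moving jaw (clamping line), z up. At y = 0: release tab at x = -39 mm, trigger at rest at -115, grip post at -156; between them nothing is higher than 52 mm. The pad stands on bed rails, top 36 mm over the desk, x = 0 to 110
- grip_post (a point): point in the fixed black upright grip post, on its mid-plane, 15 mm below its top; 12 mm thick along clamp x, 30 mm wide along y, top 120 mm above the desk. It never moves. While the post-side finger of a closing gripper is still clear of it, the trigger-side finger alone bears the load, which may then be twice the set grip force
- trigger_grip (a point): point in the black upright trigger blade, on its mid-plane, 15 mm below its top (top 120 mm above the desk, free height 65 mm); 10 mm thick along clamp x, 26 mm wide. At rest 41 mm from the post's point; post and blade measure 52 mm over their outer faces at rest, 30 mm when fully squeezed
- trigger (a joint): travel of the trigger towards the post (clamp -x), m: 0 to 0.022 at its stop; spring 3.2 N at 0, 5.4 N at the stop. The first 5 mm are idle, then it takes the bar along 1:1; let it back fully before the next squeeze. Force on it = its spring + bar spring (1 to 2.5 N) + clamping force. 5 to 8 N walks the free jaw; stalling at 18 to 23 N clamps with 10 to 16 N; over 27 N crushes
- slide_jaw: toothed sliding bar with the upright moving jaw (60 mm wide, top 86 mm high). Origin on the clamp's origin when fully open and shifted to clamp -x by as much as it has closed (starts 0 to 20 mm, most 68). It clicks every 4 mm and holds the last click; an unfinished click is lost. A full trigger stroke tells nothing of the clamping force, only a stalled one does. Jerks skip or overshoot
- plate_face (a point): middle of the working face of the sprung pressure plate on the moving jaw (60 x 48 mm, sprung by 2 N per mm along clamp x, 10 mm of travel), 63 mm above the desk; 75 mm from the fixed jaw's face when fully open
- release_tab (a point): middle of the top of the ribbed black release tab, 26 x 26 mm, 53 mm above the desk. Pressed straight down by 3 to 5 mm (1 to 3 N unloaded, 5 to 10 N with a clamped pad; stop at about 5.5 mm) it frees the bar, which springs fully open in about 0.8 s while the tab is kept down. The tab swings down about the rocker's pivot
- notes: the note pad, a block of paper 67 x 67 x 20 mm, standing on edge on the bed between the jaws with its 20 mm thickness about along clamp x. Origin in the middle of the large face that looks to the fixed jaw; z through the thickness, towards the moving jaw. It can be pushed along the bed and is squared up by the jaws
- pad_mid (a point): centre of the note pad
- glue_stick: bystander: upright yellow glue stick, 26 mm thick, 93 mm high; origin under its foot
- stapler: bystander: stapler 36 x 141 x 47 mm; origin under its middle
- eraser: bystander: eraser 19 x 43 x 12 mm; origin under its middle
- calculator: bystander: desk calculator 152 x 98 x 21 mm; origin under its middle
- release: the release rocker that carries the tab; origin on its pivot, 67 mm from the fixed jaw's face towards clamp -x, 38 mm above the desk
- fixed_face (a point): middle of the fixed jaw's face (plate 14 mm thick, 66 mm wide, top 88 mm above the desk)
Not all that is in view belongs to the job. Of the things that look like the notes, the middle-sized one is meant.

How it is judged:
On the way, in this order (a step that is already met when the one before it is completed fails the run):
1. the clamp alone holds the pad: jaw force on the pad 5 to 20 N with the trigger let go (contact force between slide_jaw and notes above 5 N and value of joint trigger below 0.004 m and contact force between the fingers and clamp below 0.5 N), for 1.5 s.
2. the jaw has sprung open (x of plate_face in the frame of clamp above 0.062 m), for 0.2 s.
At the end, for the whole second after the job is handed in: the moving jaw's plate is more than 62 mm from the fixed jaw, off the pad, and the trigger is back (within 4 mm); the pad stands on the bed at rest, square within 0.15 rad, its centre 4 to 22 mm from the fixed jaw's face (x of plate_face in the frame of clamp above 0.062 m and value of joint trigger below 0.004 m and angle between the z axis of notes and the x axis of clamp, either way round below 0.15 rad and x of pad_mid in the frame of clamp between 0.004 and 0.022 m and z of pad_mid in the frame of clamp between 0.064 and 0.074 m and contact force between slide_jaw and notes below 0.5 N and linear speed of notes below 0.01 m/s); the robot touches nothing.
It fails at once if the pad is crushed: jaw force on it over 20 N (contact force between slide_jaw and notes above 20 N).
It fails at once if the release tab is pressed with over 25 N (contact force between the fingers and release above 25 N).
It fails at once if the hand touches the moving jaw, the bar or the pad (contact force between the fingers and slide_jaw above 1 N or contact force between the fingers and notes above 1 N).
It fails at once if the glue stick, stapler, eraser or calculator is moved by over 20 mm (distance of any of glue_stick, stapler, eraser, calculator from where it was at the start of the episode above 0.02 m).
It also fails if it takes over 67 s, if anything falls off the work surface, if the arm or the gripper's body presses on something with over 40 N, if the wrist force passes 120 N, or if a joint passes its speed limit or range.

## Working session

There is one attempt and no reset: what is moved stays moved. The work goes in short steps, each a Python script; the robot and the scene stay as the last script left them, time stands still between calls to the robot, and variables do not carry over. Pictures are saved under pics/ and viewed, and the job is handed in when it is done.

```bash
mkdir -p pics; ls
python3 - <<'E'
from cell import ctrl
import cv2
for n in ("scene","top","wrist"):
    cv2.imwrite(f"pics/{n}0.png",ctrl.read_camera(n)[:,:,::-1])
    c=ctrl.calibration(n); print(n,{k:(v.tolist() if hasattr(v,'tolist') else v) for k,v in c.items()})
print(ctrl.get_time_s(),ctrl.get_ee_rot(),ctrl.get_position())
E
```

```text
pics
scene {'fx': 392.7648842317918, 'fy': 392.7648842317918, 'cx': 319.85019415043223, 'cy': 198.75588795493107, 'dist_coeffs': [-0.015242775335779432, 0.0, 0.0, 0.0, 0.0], 'T': [[-0.8374997484089199, -0.31322459908095973, 0.4477549798110208, -0.04259405217183275], [-0.5462574234151368, 0.5009534669884205, -0.6713035463008798, 0.8261177463935072], [-0.014035625345941435, -0.8068060327258675, -0.5906496650115827, 0.8088216085873273], [0.0, 0.0, 0.0, 1.0]]}
top {'fx': 430.98070907704465, 'fy': 430.98070907704465, 'cx': 320.89553375453085, 'cy': 202.2028631632951, 'dist_coeffs': [-0.042013271719166675, 0.0, 0.0, 0.0, 0.0], 'T': [[-0.015984995084591627, -0.9996510435091701, 0.021030243535747183, 0.46936965338566966], [-0.9997713331070838, 0.016278641936206772, 0.013866770135742645, 0.017166241017103036], [-0.014204275040646579, -0.020803774362841594, -0.9996826704223843, 1.2428800334767016], [0.0, 0.0, 0.0, 1.0]]}
wrist {'fx': 338.481022457003, 'fy': 338.481022457003, 'cx': 317.8838881467575, 'cy': 202.71035117581079, 'dist_coeffs': [-0.035466008377933754, 0.0, 0.0, 0.0, 0.0], 'T_tool_cam': [[-0.0015097184284061506, -0.9484910920002463, -0.316800203829552, 0.08190783513103694], [0.9999988588603967, -0.0014493892877976144, -0.0004260851970996654, 0.0007608146214224121], [-5.502880792054948e-05, -0.3168004855849675, 0.9484921978092167, -0.14236808296995276], [0.0, 0.0, 0.0, 1.0]]}
0.15 [[ 9.15601509e-01  4.02086712e-01 -3.90659161e-04]
 [ 4.02086831e-01 -9.15600340e-01  1.48228330e-03]
 [ 2.38318758e-04 -1.51425973e-03 -9.99998825e-01]] [ 0.26124138 -0.59470963  0.23039856]
```

View pics/scene0.png

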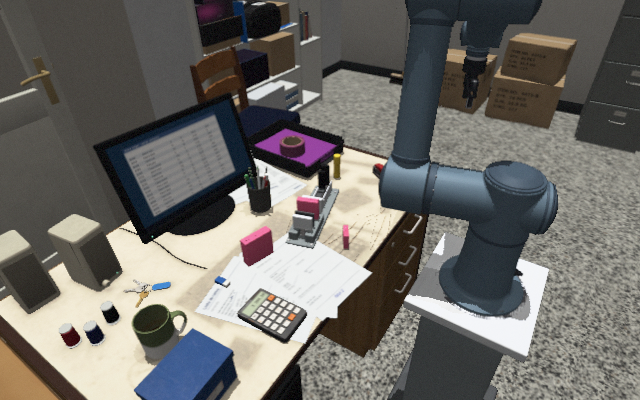

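View pics/top0.png

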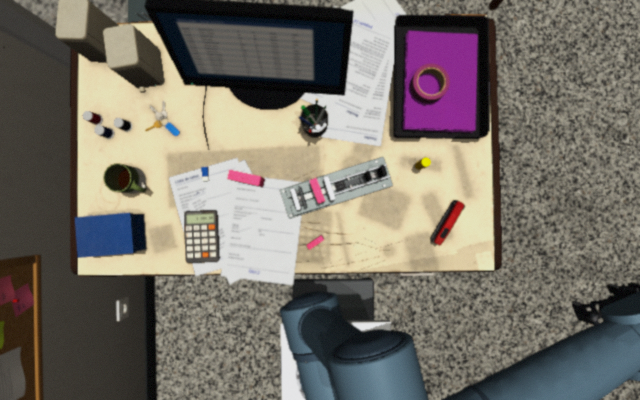

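Run:
```python
import cv2
i=cv2.imread("pics/top0.png")[120:320,180:460]
cv2.imwrite("pics/top0c.png",cv2.resize(i,None,fx=2.85,fy=2.85,interpolation=cv2.INTER_CUBIC))
```

```text
(no output)
```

View pics/top0c.png

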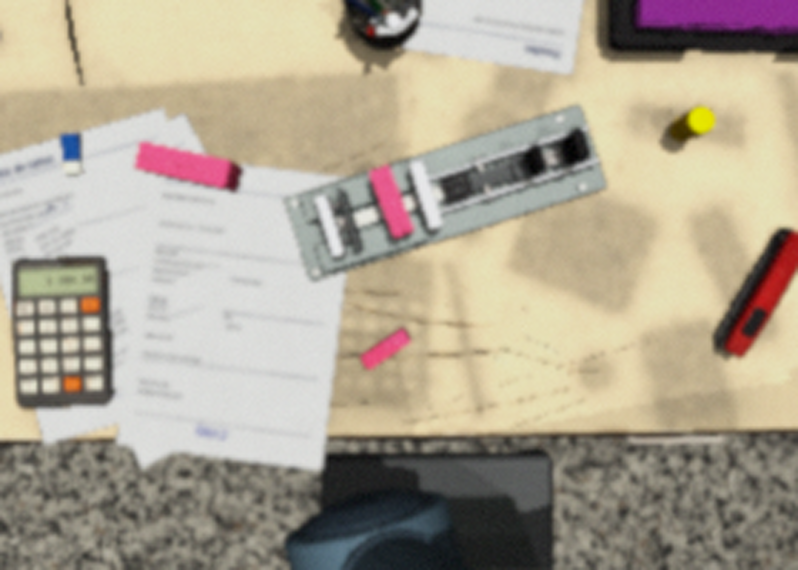

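Three pink blocks look like the notes (top view): a large one at (245,178), one in the clamp at (318,190) and a small one at (315,241). The middle-sized one is the one standing between the jaws, and the enlarged crop confirms this. Going by the crop, the fixed jaw is at (329,188), the trigger at (368,176) and the post at (380,171).

```bash
cat > h.py <<'E'
import numpy as np, cv2
from cell import ctrl
def ray(name,px,T=None):
    c=ctrl.calibration(name); K=np.array([[c['fx'],0,c['cx']],[0,c['fy'],c['cy']],[0,0,1]])
    p=cv2.undistortPoints(np.array([[px]],float),K,np.array(c['dist_coeffs'],float))[0,0]
    if T is None: T=np.array(c['T'])
    return T[:3,3],T[:3,:3]@np.array([p[0],p[1],1.])
def onplane(name,px,z,T=None):
    o,d=ray(name,px,T); return o+d*(z-o[2])/d[2]
def wristT():
    T=np.eye(4);T[:3,:3]=ctrl.get_ee_rot();T[:3,3]=ctrl.get_position()
    return T@np.array(ctrl.calibration('wrist')['T_tool_cam'])
def tri(r):
    A=np.zeros((3,3));b=np.zeros(3)
    for o,d in r:
        d=d/np.linalg.norm(d);P=np.eye(3)-np.outer(d,d);A+=P;b+=P@o
    X=np.linalg.solve(A,b)
    return X,[np.linalg.norm(np.cross(X-o,d/np.linalg.norm(d))) for o,d in r]
def project(name,X,T=None):
    c=ctrl.calibration(name); K=np.array([[c['fx'],0,c['cx']],[0,c['fy'],c['cy']],[0,0,1]])
    if T is None: T=np.array(c['T'])
    W=np.linalg.inv(T); return cv2.projectPoints(np.atleast_2d(X).astype(float),cv2.Rodrigues(W[:3,:3])[0],W[:3,3],K,np.array(c['dist_coeffs'],float))[0][:,0]
def shot(fn):
    T=wristT(); im=ctrl.read_camera('wrist'); cv2.imwrite(f'pics/{fn}.png',im[:,:,::-1]); np.save(f'pics/{fn}_T.npy',T); return im,T
E
python3 - <<'E'
from h import *
P=[]
for u,v in [(583,105),(607,185),(315,280),(285,198)]:
    p=onplane('top',(180+u/2.85,120+v/2.85),0.006);P.append(p);print(p.round(4))
P=np.array(P); print([np.linalg.norm(P[i]-P[(i+1)%4]).round(4) for i in range(4)], P.mean(0))
d=(P[2]+P[3]-P[0]-P[1]);print(np.arctan2(d[1],d[0]))
for n,h in (('fixed top',(425,195,.088)),('trig',(535,160,.12)),('post',(572,147,.12)),('padtop',(390,200,.103))):
    print(n,onplane('top',(180+h[0]/2.85,120+h[1]/2.85),h[2]).round(4))
E
```

```text
[ 0.6228 -0.1508  0.006 ]
[ 0.5416 -0.1734  0.006 ]
[0.4507 0.1223 0.006 ]
[0.5339 0.1514 0.006 ]
[np.float64(0.0843), np.float64(0.3093), np.float64(0.0882), np.float64(0.315)] [ 0.53728814 -0.01261241  0.006     ]
1.8629611810362494
fixed top [0.5303 0.0105 0.088 ]
trig [ 0.559  -0.0904  0.12  ]
post [ 0.5703 -0.1245  0.12  ]
padtop [0.5254 0.0432 0.103 ]
```

```bash
cat >> h.py <<'E'
def R(th): # tool x along clamp +x, pointing down
    c,s=np.cos(th),np.sin(th); return np.array([[c,s,0],[s,-c,0],[0,0,-1.]])
E
python3 - <<'E'
from h import *
th=1.863; ex=np.array([np.cos(th),np.sin(th),0]);o=np.array([.532,.008,0])
p=o-0.10*ex;p[2]=.26
print(ctrl.ik(p,R(th)))
ctrl.move_ptp(p,R(th)); shot('w1')
p=o-0.03*ex;p[2]=.26
ctrl.movel(p,feed=0.2); shot('w2')
print(ctrl.get_time_s(),ctrl.get_joint_pos(),ctrl.get_ft_force())
E
```

```text
[-3.54924601e-01  2.94956979e-02  1.74320065e+00 -4.44089210e-16
  1.36889631e+00 -6.47128274e-01]
2.8667 [-2.49117509e-01 -3.47960480e-02  1.80707515e+00 -5.32895823e-04
  1.36869350e+00 -5.40749221e-01] [ 0.32758712  0.05094596 -0.01922359]
```

View pics/w1.png

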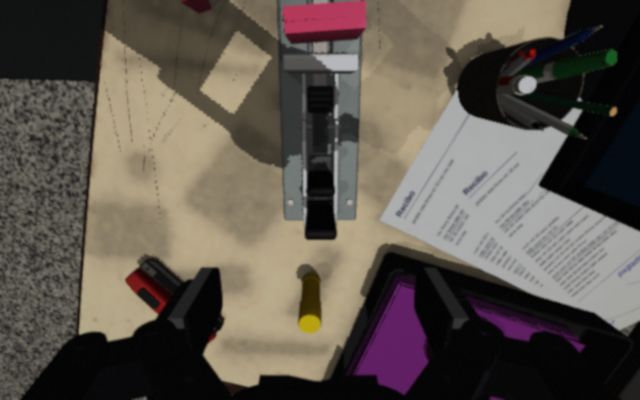

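View pics/w2.png

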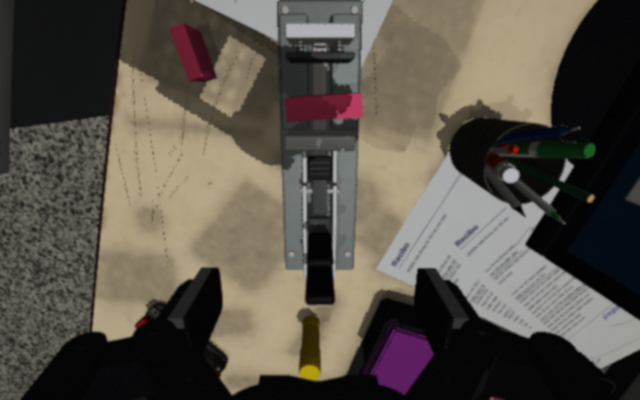

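Run:
```python
import cv2,numpy as np
a=cv2.imread("pics/w1.png")[40:250,265:375];b=cv2.imread("pics/w2.png")[120:310,265:375]
f=lambda i:cv2.resize(np.clip(255*(i/255.)**.5,0,255).astype(np.uint8),None,fx=3.6,fy=2.8*1,interpolation=cv2.INTER_CUBIC)
A,B=f(a),f(b); B=np.pad(B,((0,A.shape[0]-B.shape[0]),(0,0),(0,0)))
cv2.imwrite("pics/c12.png",np.hstack([A,B])[:600,:800]);print(A.shape)
```

```text
(588, 396, 3)
```

View pics/c12.png

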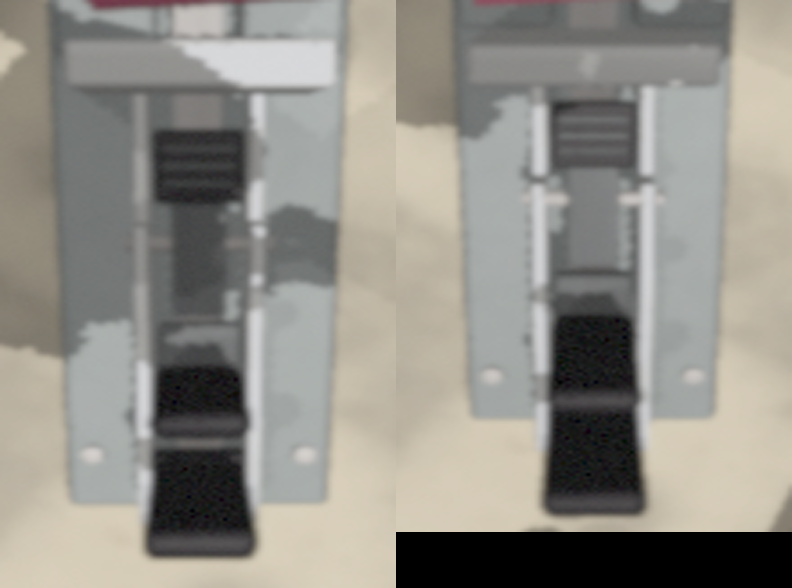

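Run:
```python
from h import *
T1=np.load('pics/w1_T.npy');T2=np.load('pics/w2_T.npy')
def m1(c):return (265+c[0]/3.6,40+c[1]/2.8)
def m2(c):return (265+(c[0]-396)/3.6,120+c[1]/2.8)
for n,a,b in [('trig top -x edge',(200,435),(594,404)),('post top -x edge',(201,553),(594,510)),('tab',(199,166),(594,134)),('fix top L',(66,86),(470,83)),('fix top R',(336,86),(720,82)),('base L',(70,500),(471,416)),('base R',(326,500),(714,416)),('boltL',(91,455),(491,376)),('boltR',(304,455),(693,376))]:
    X,e=tri([ray('wrist',m1(a),T1),ray('wrist',m2(b),T2)]);print(n,X.round(4),np.round(e,4), 'at text z:')
```

```text
trig top -x edge [ 0.5663 -0.0973  0.1098] [0. 0.] at text z:
post top -x edge [ 0.5775 -0.1343  0.1165] [0.0001 0.0001] at text z:
tab [ 0.543  -0.0189  0.0488] [0.0001 0.0001] at text z:
fix top L [ 0.5042 -0.0041  0.0831] [0.0001 0.0001] at text z:
fix top R [0.5677 0.015  0.0811] [0.0002 0.0002] at text z:
base L [ 0.5416 -0.1679  0.0114] [0. 0.] at text z:
base R [ 0.6262 -0.143   0.0106] [0.0001 0.0001] at text z:
boltL [ 0.5431 -0.1453  0.0124] [0. 0.] at text z:
boltR [ 0.6121 -0.1249  0.0117] [0.0001 0.0001] at text z:
```

Run:
```python
from h import *
T1=np.load('pics/w1_T.npy');T2=np.load('pics/w2_T.npy')
def m1(c):return (265+c[0]/3.6,40+c[1]/2.8)
def m2(c):return (265+(c[0]-396)/3.6,120+c[1]/2.8)
th=1.861;ex=np.array([np.cos(th),np.sin(th),0])
for n,a,b,z,x in [('trig',(200,435),(594,404),.118,-.120),('post',(201,553),(594,510),.118,-.162),('tab',(199,166),(594,134),.053,-.039),('fix',(201,86),(595,82.5),.088,-.014)]:
    for m,p,T in((m1,a,T1),(m2,b,T2)):
        X=onplane('wrist',m(p),z,T); print(n,X.round(4),(X-x*ex).round(4))
```

```text
trig [ 0.5655 -0.0949  0.118 ] [0.5312 0.0201 0.118 ]
trig [ 0.565 -0.093  0.118] [0.5306 0.022  0.118 ]
post [ 0.5774 -0.1336  0.118 ] [0.5311 0.0216 0.118 ]
post [ 0.5771 -0.1333  0.118 ] [0.5308 0.0219 0.118 ]
tab [ 0.5429 -0.0188  0.053 ] [0.5317 0.0186 0.053 ]
tab [ 0.5427 -0.0179  0.053 ] [0.5316 0.0194 0.053 ]
fix [0.536  0.0051 0.088 ] [0.532  0.0185 0.088 ]
fix [0.5355 0.0063 0.088 ] [0.5314 0.0197 0.088 ]
```

```bash
cat >> h.py <<'E'
TH=1.861;EX=np.array([np.cos(TH),np.sin(TH),0]);O=np.array([.5313,.020,0])
def cp(x,z): return O+x*EX+np.array([0,0,z])
def cx(): return float((ctrl.get_position()-O)@EX)
def fx(): return float(np.array(ctrl.get_ft_force())@EX)
E
python3 - <<'E'
from h import *
ctrl.command_gripper(0.0,30)
p=cp(-.088,.20);ctrl.move_ptp(p,R(TH))
ctrl.movel(cp(-.088,.09),feed=.15,guard=8)
shot('w3')
f0=fx();print(ctrl.get_time_s(),cx(),f0,ctrl.get_position(),ctrl.get_opening())
g=ctrl.movel(cp(-.112,.09),feed=.03,guard=2.0)
print(g,cx(),fx()-f0,ctrl.get_time_s())
E
```

```text
4.9667 -0.08856443638989808 -0.5296806300323704 [ 0.55764812 -0.06456085  0.09163912] 0.0002697694811771231
True -0.1011187722325551 0.46758133596211343 5.4833
```

View pics/w3.png

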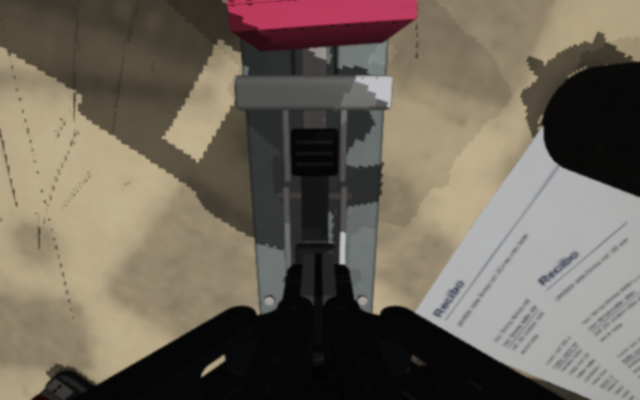

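Fingers are shut and standing in the gap in front of the trigger. Contact came at about x = -0.100, where I expected it. First squeeze next.

```bash
cat >> h.py <<'E'
def stroke(f0,xe=-.1215,guard=12,feed=.04):
    g=ctrl.movel(cp(xe,.09),feed=feed,guard=guard); x=cx();f=fx()-f0;ctrl.sleep(.1);print('stroke',g,round(x,4),round(f,2),'settled',round(cx(),4),round(fx()-f0,2),round(ctrl.get_time_s(),2)); return g
E
python3 - <<'E'
from h import *
ctrl.movel(cp(-.094,.09),feed=.05);ctrl.sleep(.1);f0=fx();print(f0)
stroke(f0,-.110,12)
stroke(f0,-.1215,12)
cv2.imwrite('pics/top1.png',ctrl.read_camera('top')[:,:,::-1]);cv2.imwrite('pics/sc1.png',ctrl.read_camera('scene')[:,:,::-1])
ctrl.movel(cp(-.093,.09),feed=.08);print(fx()-f0,ctrl.get_time_s())
cv2.imwrite('pics/top2.png',ctrl.read_camera('top')[:,:,::-1])
a=cv2.imread('pics/top0.png')[140:230,265:400];b=cv2.imread('pics/top1.png')[140:230,265:400];c=cv2.imread('pics/top2.png')[140:230,265:400]
cv2.imwrite('pics/t012.png',cv2.resize(np.vstack([a,b,c]),None,fx=2.2,fy=2.2,interpolation=cv2.INTER_CUBIC))
E
```

```text
-0.044498337670699425
stroke False -0.1095 5.59 settled -0.1094 5.66 6.51
stroke False -0.1208 6.74 settled -0.1207 7.08 7.05
0.09029497295068487 7.6583
```

View pics/t012.png

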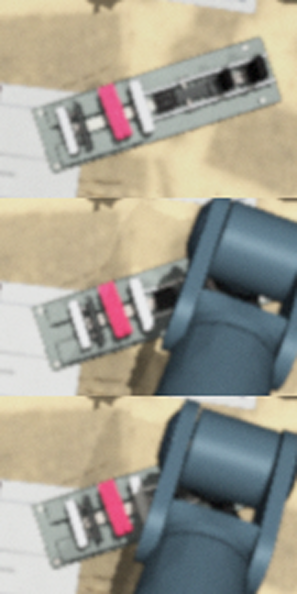

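View pics/sc1.png

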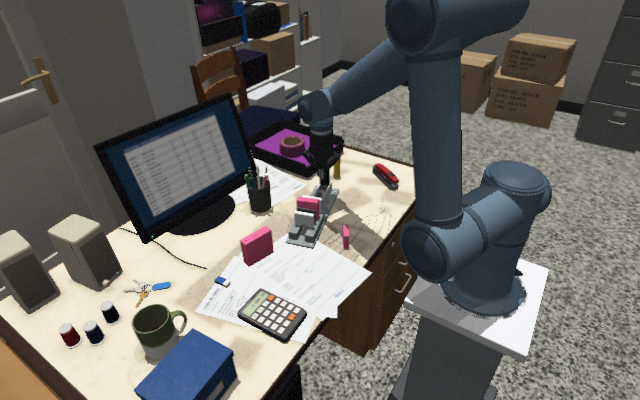

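The first squeeze moved the jaw about 15 mm at 5.6 to 7.1 N, so it is walking freely. From here I squeeze slowly with a force guard.

Run:
```python
from h import *
ctrl.sleep(.1);f0=fx();print(f0)
for xe in (-.105,-.108,-.111,-.114,-.117,-.1195,-.1215):
    if stroke(f0,xe,8,.02): break
    if fx()-f0>13: break
cv2.imwrite('pics/top3.png',ctrl.read_camera('top')[:,:,::-1])
c=cv2.imread('pics/top3.png')[140:230,265:400]
cv2.imwrite('pics/t3.png',cv2.resize(c,None,fx=4,fy=4,interpolation=cv2.INTER_CUBIC))
```

```text
0.2137138010110125
stroke False -0.1048 2.97 settled -0.1048 2.65 8.66
stroke False -0.1074 6.2 settled -0.1074 5.52 9.06
stroke False -0.1103 5.86 settled -0.1103 5.01 9.46
stroke False -0.1132 5.81 settled -0.1132 5.36 9.86
stroke False -0.1161 5.44 settled -0.1161 6.69 10.26
stroke False -0.1185 6.61 settled -0.1185 6.64 10.63
stroke False -0.1205 5.74 settled -0.1205 7.28 10.98
```

View pics/t3.png

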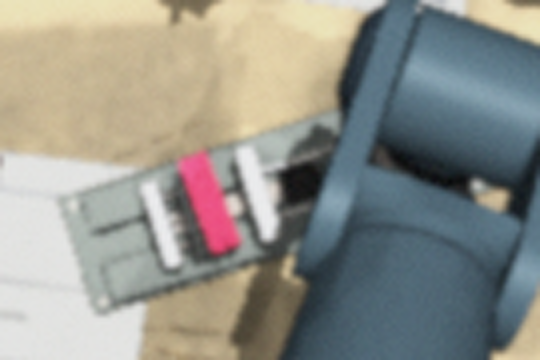

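```bash
cat >> h.py <<'E'
def favg(n=6):
    v=[]
    for _ in range(n): v.append(fx()); ctrl.sleep(.02)
    return float(np.mean(v))
def squeeze(f0,xs,stop=20.5,feed=.02):
    for xe in xs:
        g=ctrl.movel(cp(xe,.09),feed=feed,guard=9); f=favg()-f0
        print(g,round(xe,4),round(cx(),4),round(f,2),round(ctrl.get_time_s(),2))
        if f>stop: break
E
python3 - <<'E'
from h import *
ctrl.movel(cp(-.093,.09),feed=.06);ctrl.sleep(.1);f0=favg();print(f0)
squeeze(f0,[-.104,-.107,-.109]+[-.109-.0012*i for i in range(1,11)],stop=16)
cv2.imwrite('pics/top4.png',ctrl.read_camera('top')[:,:,::-1])
c=cv2.imread('pics/top4.png')[140:230,265:400]
cv2.imwrite('pics/t4.png',cv2.resize(c,None,fx=4,fy=4,interpolation=cv2.INTER_CUBIC))
E
```

```text
0.0678407831153617
False -0.104 -0.1039 2.7 12.66
False -0.107 -0.1064 5.46 13.06
False -0.109 -0.1082 5.71 13.41
False -0.1102 -0.1093 6.02 13.76
False -0.1114 -0.1103 7.1 14.11
False -0.1126 -0.1114 7.56 14.46
False -0.1138 -0.1127 7.03 14.81
False -0.115 -0.1138 7.42 15.16
False -0.1162 -0.1149 7.56 15.51
False -0.1174 -0.116 8.03 15.86
False -0.1186 -0.1173 7.46 16.21
False -0.1198 -0.1184 8.23 16.56
False -0.121 -0.1195 8.29 16.91
```

View pics/t4.png

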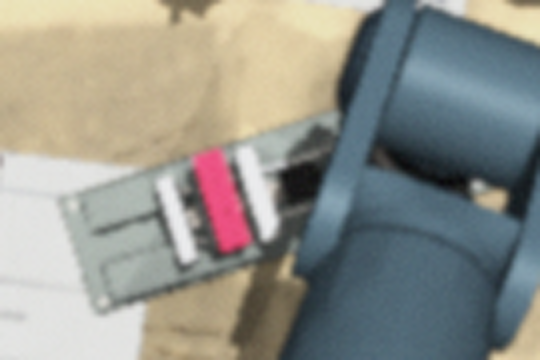

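Run:
```python
from h import *
f0=.068
squeeze(f0,[-.122,-.123],stop=14)
ctrl.movel(cp(-.093,.09),feed=.06);ctrl.sleep(.1);f0=favg();print(f0)
squeeze(f0,[-.103,-.105,-.106]+[-.106-.001*i for i in range(1,17)],stop=17.5)
```

```text
False -0.122 -0.1205 8.47 17.31
False -0.123 -0.1215 8.14 17.66
-0.03681414729565291
False -0.103 -0.1029 2.45 19.26
False -0.105 -0.1047 4.72 19.61
False -0.106 -0.1054 6.89 19.96
False -0.107 -0.1061 7.29 20.31
False -0.108 -0.107 7.57 20.66
False -0.109 -0.1079 8.13 21.01
False -0.11 -0.1091 7.02 21.36
False -0.111 -0.11 7.37 21.71
False -0.112 -0.1109 7.89 22.06
False -0.113 -0.1117 8.58 22.41
False -0.114 -0.1125 9.68 22.76
False -0.115 -0.1133 10.3 23.11
False -0.116 -0.1138 12.27 23.46
False -0.117 -0.1145 13.61 23.81
False -0.118 -0.1151 14.79 24.16
False -0.119 -0.1157 15.84 24.51
False -0.12 -0.1164 17.26 24.86
False -0.121 -0.1171 18.31 25.21
```

The load is rising steadily. I'll go on to about 20.5 N so that the current click finishes, then let go.

Run:
```python
from h import *
f0=-.037
squeeze(f0,[-.1218,-.1225,-.1232],stop=19.9,feed=.01)
ctrl.movel(cp(-.105,.09),feed=.04);print(favg()-f0)
ctrl.movel(cp(-.090,.09),feed=.06);ctrl.sleep(.1);f0=favg();print(f0)
cv2.imwrite('pics/top5.png',ctrl.read_camera('top')[:,:,::-1])
c=cv2.imread('pics/top5.png')[140:230,265:400]
cv2.imwrite('pics/t5.png',cv2.resize(c,None,fx=4,fy=4,interpolation=cv2.INTER_CUBIC))
shot('w5');print(ctrl.get_time_s())
```

```text
False -0.1218 -0.1176 19.45 25.56
False -0.1225 -0.118 20.7 25.91
5.799154245189982
-0.22424495509859713
27.2917
```

View pics/t5.png

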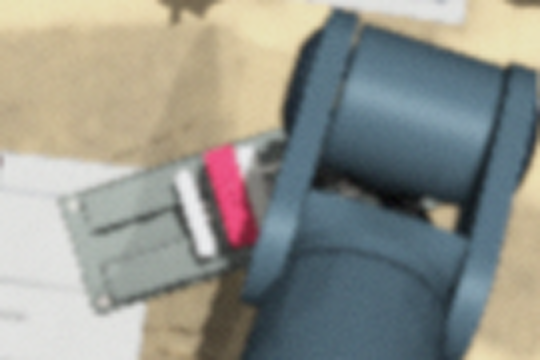

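View pics/w5.png

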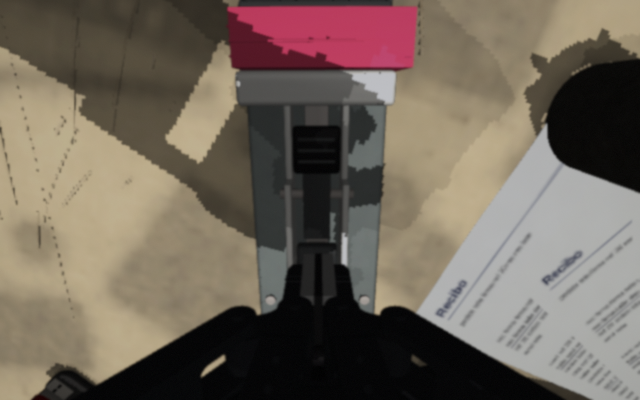

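Run:
```python
from h import *
f0=favg()
squeeze(f0,[-.103,-.105,-.106,-.107,-.108],stop=13,feed=.02)
ctrl.movel(cp(-.090,.09),feed=.06)
print(favg(),ctrl.get_time_s())
```

```text
False -0.103 -0.1029 2.45 28.29
False -0.105 -0.1045 5.41 28.64
False -0.106 -0.1047 7.8 28.99
False -0.107 -0.1049 10.99 29.34
False -0.108 -0.1052 14.1 29.69
-0.2672281099175538 30.2417
```

The held load is about 9 N or more: the trigger meets it stiffly right at the end of its idle travel. Next I hold for two seconds, then press the tab.

Run:
```python
from h import *
ctrl.sleep(2.0)
ctrl.movel(cp(-.090,.15),feed=.2)
ctrl.movel(cp(-.039,.15),feed=.2)
ctrl.movel(cp(-.039,.062),feed=.12,guard=6);ctrl.sleep(.15)
def fz(n=4):
    v=[]
    for _ in range(n): v.append(ctrl.get_ft_force()[2]);ctrl.sleep(.02)
    return float(np.mean(v))
f0=fz();print(f0,ctrl.get_position()[2],ctrl.get_time_s())
z=.056;n=0
while z>.043:
    g=ctrl.movel(cp(-.039,z),feed=.02,guard=12); f=fz()-f0
    print(g,round(z,4),round(ctrl.get_position()[2],4),round(f,2))
    if f>16 or g: break
    z-=.001 
    if f>0.8: n+=1
    if n>8: break
print(ctrl.get_time_s())
cv2.imwrite('pics/top6.png',ctrl.read_camera('top')[:,:,::-1])
c=cv2.imread('pics/top6.png')[140:230,265:400]
cv2.imwrite('pics/t6.png',cv2.resize(c,None,fx=4,fy=4,interpolation=cv2.INTER_CUBIC))
```

```text
-0.22533893005974562 0.06285829992642836 34.2
False 0.056 0.0559 0.47
False 0.055 0.055 0.29
False 0.054 0.054 0.32
False 0.053 0.0529 -0.29
False 0.052 0.052 0.52
False 0.051 0.0514 4.75
False 0.05 0.0511 9.82
False 0.049 0.0489 1.52
False 0.048 0.0479 2.11
False 0.047 0.047 3.05
False 0.046 0.0459 3.57
False 0.045 0.0456 8.37
False 0.044 0.0453 13.19
38.5167
```

View pics/t6.png

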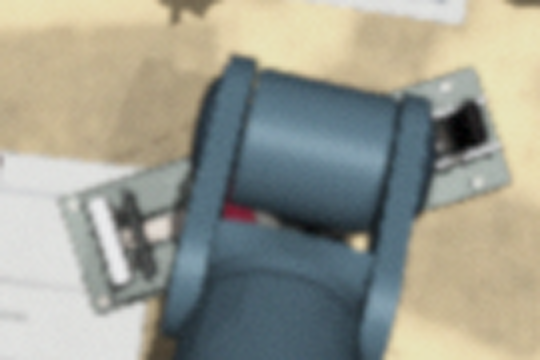

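The tab broke free at about 10 N and reached its stop with at most 13 N. The jaw is wide open again, so I back off and check the pad.

Run:
```python
from h import *
ctrl.sleep(.3)
ctrl.movel(cp(-.039,.13),feed=.1)
ctrl.movel(cp(-.060,.26),feed=.2)
ctrl.sleep(.2);im,T=shot('w7')
cv2.imwrite('pics/sc7.png',ctrl.read_camera('scene')[:,:,::-1])
top=ctrl.read_camera('top');cv2.imwrite('pics/top7.png',top[:,:,::-1])
c=cv2.imread('pics/top7.png')[140:230,265:400];s=cv2.imread('pics/sc7.png')[160:260,260:380]
cv2.imwrite('pics/t7.png',np.hstack([cv2.resize(c,(540,360)),cv2.resize(s,(260,360))]))
for x in(0,.010,.02,.075): print(x,project('wrist',cp(x,.103 if x<.03 else .086),T).round(0))
m=(im[:,:,0].astype(int)-im[:,:,1]>60)&(im[:,:,2]>40);m=m.astype(np.uint8)
for k in cv2.findContours(m,0,2)[0]:
    if cv2.contourArea(k)>300: print(cv2.boundingRect(k),cv2.minAreaRect(k))
print(ctrl.get_time_s())
```

```text
0 [[319. 117.]]
0.01 [[319. 105.]]
0.02 [[319.  92.]]
0.075 [[319.  24.]]
(491, 353, 82, 40) ((529.3275756835938, 371.4310302734375), (84.8627700805664, 17.641056060791016), 21.801406860351562)
(318, 95, 43, 24) ((339.0, 106.5), (23.0, 42.0), 90.0)
(166, 5, 33, 57) ((182.0802764892578, 33.470802307128906), (56.814781188964844, 14.353208541870117), 70.01689147949219)
41.0333
```

View pics/w7.png

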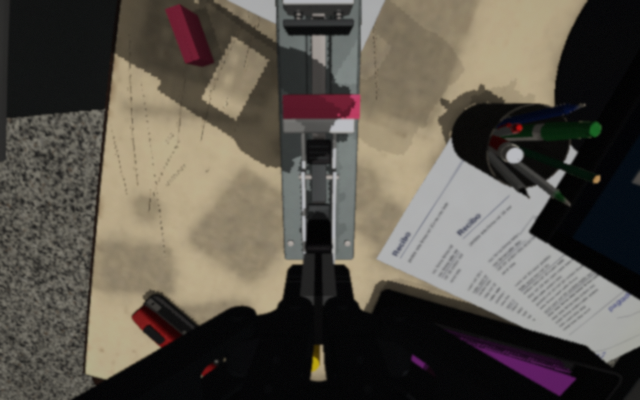

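View pics/t7.png

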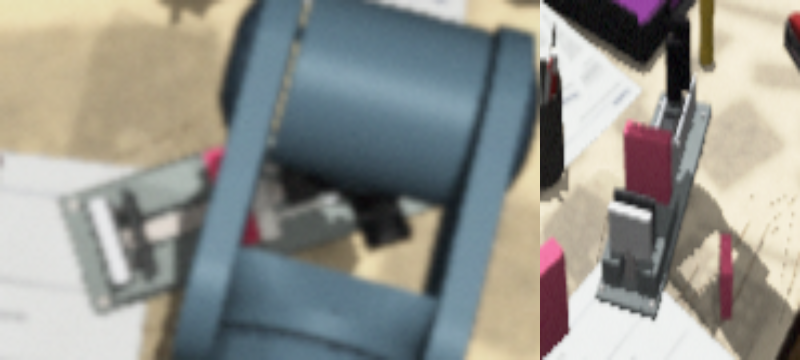

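The wrist view shows the pad as a square block at rows 95–119, standing against the fixed jaw (predicted rows 92–117 for x = 0–20 mm). The moving jaw's plate is far away near row 25, where row 24 is predicted for 75 mm. The scene view shows the pad upright and nothing else moved. I'm handing in.

Run:
```python
from cell import ctrl
print(ctrl.get_time_s(),ctrl.get_ft_force()); ctrl.finish_job()
```

```text
41.0333 [-0.03096405  0.27968507 -0.87582872]
the job is handed in; nothing more can be done
```

The pad was clamped, held, released and left standing, and I handed the job in at 41 s of the 67 s allowed. No verdict was reported.

- **Squeezing:** I used the closed fingers to push the trigger towards the post, in four squeezes. The first three walked the jaw and pushed the pad along at about 5 to 8 N. The fourth stalled at 20.7 N on the trigger, which I put at about 14 N on the pad.
- **Holding:** After letting go, I pulled the trigger lightly once more. It was already stiff at the end of its idle travel and reached 14 N, so the clamp was holding about 9 N or more. This is inferred, as I had no direct reading of the jaw force. The pad then stayed clamped for over two seconds with the fingers off the trigger.
- **Release:** The tab gave at about 10 N. I kept pressing to its stop, with a peak reading of about 13 N against the limit of 25 N.
- **Last checks:** The pictures show the jaw fully open with its plate at about 75 mm and the pad upright, square and within about 2 mm of the fixed jaw. The fingers were about 0.26 m above the desk and touching nothing, and no other object appeared to have moved.
- **Disagreement:** My two-view heights for the clamp parts came out 4 to 10 mm below the text's values. I used the text's heights to place the clamp in x and y, and the trigger contact then came within 1 to 2 mm of where I expected it.

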